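# Turn the job-status flag from red to green

## Task

The job of the blue stand is finished: turn the blue stand's flag right over its pivot, until it lies flat on the other side with its green face up, by pressing and pushing it lightly with the fingertips only (pressing down the black tail tab raises the flag). Do not grip the flag or the stand, and do not lift, tip or shove the stand away. Leave the flag on the yellow stand, and everything else on the bench, as it is.

Things in the scene. Friction and masses are not known exactly. Their poses are not given: they have to be found in the camera images.
- blue_stand: blue status-flag stand, loose on the bench (about 0.9 kg), the one to work on. Blue base plate 112 (x) x 156 (y) x 12 mm; origin at the centre of its underside on the bench, z up, at most about 40 degrees of yaw. Two uprights of the same colour at x = +-43 mm (inner faces 78 mm apart, tops 98 mm above the bench) carry a level pivot along the stand's own x axis.
- blue_pivot (a point): centre of the pivot of the blue stand, 85 mm above the bench; its axes are the stand's axes.
- blue_flag (a joint): angle (rad) of the flag of the blue stand about the pivot (range 0 to 3.1416). 0: flag lies level towards the stand's +y side, red face up (red with a white bar); 1.57: flag upright; 3.14: lies level towards the stand's -y side, green face up (green with a white disc). Starts at 0 to 0.2. Stiff hinge (about 0.05 N m of friction, 60 g flag): it stays at any angle where it is left, so it must be pushed all the way; end stops at both ends.
- blue_edge (a point): middle of the free edge of the flag of the blue stand, 72 mm from the pivot. The flag is a plate 70 mm wide (along the pivot), 6 mm thick, reaching from 5 to 72 mm from the pivot, free underneath.
- blue_tail (a point): end of the black tail tab that continues the flag on the opposite side of the pivot, 50 mm from the pivot; tab 26 mm wide (along the pivot) and 6 mm thick. It turns with the flag: pressing the tab down raises the flag, to about 45 degrees when pressed down some 30 mm; below it is only the base plate.
- yellow_stand: yellow status-flag stand, loose on the bench (about 0.9 kg), to be left alone. Yellow base plate 112 (x) x 156 (y) x 12 mm; origin at the centre of its underside on the bench, z up, at most about 40 degrees of yaw. Two uprights of the same colour at x = +-43 mm (inner faces 78 mm apart, tops 98 mm above the bench) carry a level pivot along the stand's own x axis.
- yellow_pivot (a point): centre of the pivot of the yellow stand, 85 mm above the bench; its axes are the stand's axes.
- yellow_flag (a joint): angle (rad) of the flag of the yellow stand about the pivot (range 0 to 3.1416). 0: flag lies level towards the stand's +y side, red face up (red with a white bar); 1.57: flag upright; 3.14: lies level towards the stand's -y side, green face up (green with a white disc). Starts at 0 to 0.2. Stiff hinge (about 0.05 N m of friction, 60 g flag): it stays at any angle where it is left, so it must be pushed all the way; end stops at both ends.
- yellow_edge (a point): middle of the free edge of the flag of the yellow stand, 72 mm from the pivot. The flag is a plate 70 mm wide (along the pivot), 6 mm thick, reaching from 5 to 72 mm from the pivot, free underneath.
- yellow_tail (a point): end of the black tail tab that continues the flag on the opposite side of the pivot, 50 mm from the pivot; tab 26 mm wide (along the pivot) and 6 mm thick. It turns with the flag: pressing the tab down raises the flag, to about 45 degrees when pressed down some 30 mm; below it is only the base plate.
- stapler: red desk stapler 135x34x41 mm, loose bystander; origin under its centre, long side along its x
- mug: white mug 92x127x95 mm, loose bystander; origin under its centre
- stamp: wooden office stamp standing upright, 28x44x80 mm, loose bystander; origin under its centre
- pen: blue pen 10x139x11 mm lying on the bench, loose bystander; origin under its centre, long side along its y
- mouse: black computer mouse 112x62x35 mm, loose bystander; origin under its centre
- notes: yellow pad of sticky notes 72x76x10 mm, loose bystander; origin under its centre

How it is judged (in metres and radians):
On the way:
1. the blue stand's flag is raised past upright (value of joint blue_flag above 1.6 rad).
At the end, for the whole second after the job is handed in: The blue stand's flag lies over on the other side, green face up, within 10 degrees of its end stop (joint above 2.97 rad) and at rest; the stand stands flat, still, within 50 mm of where it was; the yellow stand's flag and all bystanders are within 30 mm of where they were (value of joint blue_flag above 2.97 rad and velocity of joint blue_flag below 0.1 rad/s and linear speed of blue_stand below 0.02 m/s and height (world z) of blue_stand below 0.006 m and angle between blue_stand's own z axis and vertical below 0.06 rad and distance of blue_stand from where it was at the start of the episode below 0.05 m and distance of each of yellow_edge, stapler, mug, stamp, pen, mouse, notes from where it was at the start of the episode below 0.03 m); the robot touches nothing.
It fails at once if the blue stand is lifted (15 mm), tipped (0.2 rad) or shoved away (50 mm) (height (world z) of blue_stand above 0.015 m or angle between blue_stand's own z axis and vertical above 0.2 rad or distance of blue_stand from where it was at the start of the episode above 0.05 m).
It fails at once if the blue stand or its flag is gripped or pressed hard (fingers over 25 N) (contact force between the fingers and blue_stand above 25 N).
It fails at once if the yellow stand or its flag is moved by more than 30 mm (distance of any of yellow_edge, yellow_stand from where it was at the start of the episode above 0.03 m).
It fails at once if a bystander is lifted or moved by more than 30 mm (distance of any of stapler, mug, stamp, pen, mouse, notes from where it was at the start of the episode above 0.03 m).
It also fails if it takes over 46 s, if anything falls off the work surface, if the arm or the gripper's body presses on something with over 40 N, if the wrist force passes 120 N, or if a joint passes its speed limit or range.

## Robot

A 6-joint arm with a two-finger parallel gripper is mounted at the origin on a cart in front of the work surface, level with it; the furniture and walls round the work are solid. World frame = base frame: x ahead of the robot, y to its left, z up, the work surface at z = 0. Lengths are in mm, angles in rad, forces in N, time in s.
With the tool pointing down it reaches from about 250 to 800 mm from the base axis. Payload 8.5 kg.
Tool frame: the origin (TCP) lies on the centre line of the jaws, within the pads' length; the fingertips stand manip.nose_length ahead of it and the grasp point (between the pads) lies 6 mm ahead of it (manip.nose_length is the distance from the TCP to the fingertips, in mm); z points along the fingers, y is the line along which they close (so a half turn about z gives the same grasp; the last joint's range is limited). The gripper opens to 85 mm and grips with 20 to 120 N. Pads are 22 mm wide; open, the fingers measure 114 mm over their backs; the gripper's body (76 mm by 85 mm) begins 54 mm behind the grasp point. The pads swing forward as they close: fully open they stand 13 mm farther back than shut.
Start: joints at [0, 0.238, -0.013, 1.319, 0, 1.571], TCP at [524.959, -0, 256.276] pointing down, gripper open.
Joint ranges: [-2.66, 2.66], [-1.03, 1.9], [-1.14, 1.46], [-1.82, 2.27], [-1.45, 1.34], [-3.14, 3.14]. Speed limits (rad/s): [2.22, 2.22, 2.79, 3.14, 3.14, 3.14].

## Interface

Orientations are given as a unit quaternion [w, x, y, z].
In Python, from plant import manip, cams, search_frame gives the robot as it stands.
- The arm moves only by the tool step_arm, never from a script. Its argument "commands" is a list that holds one entry, the list of rows, each a list of 7 numbers: the turn, a rotation vector about the tool's x, y, z in units of 6 degrees (1.0 is 6 degrees), then the shift along the tool's x, y, z in units of 25 mm (1.0 is 25 mm), then the closure, from 0 (fully open) to 1 (shut). In form: [[[ax, ay, az, x, y, z, hand], ...]]. A call has 1 to 5 rows; each row is the pose to reach, as a shift and turn from the pose commanded when the call began, along the tool's axes at that moment; what a row does not reach only later rows make up. A row lasts 1/10 s, in which the tool goes at most 50 mm and 8.59 degrees, less where a joint would pass 70% of its speed; a pose out of reach is approached as far as the arm can. A call with a gripper value outside its range is refused whole. The fingers move at their own pace and stop on an object; "newtons" is the grip in N (left out, the last holds). Time passes only in rows, so rows that repeat a pose let the fingers close. It gives the time, the measured TCP pose, the force, the opening and the grip force at its end, in the units of the state.
- manip.sense(): the state, without advancing time (a new reading comes with each control period).
- cams.read_camera(name): name is "scene" or "side" or "wrist"; returns a dict with "image" (480x640x3 uint8, blue, green, red), "depth" (480x640 float32, mm along the optical axis (not along the pixel's ray), 0 where there is no reading), "fx", "fy", "cx", "cy" (pixels), "cam_to_world" (4x4, takes a point from camera to world coordinates). Camera axes: x right, y down, z forward; pixel columns grow to the right and rows downward; lengths in mm; the calibration is good to about 2 mm. A picture is of the moment at which its call begins.
- manip.job_done(): hands the job in; it is judged then, once.
Trained networks look in the newest picture that a camera, given by its name, has taken for a name from the list of things; names that differ only in an ending like _2 or _b are one class to them, and where a whole thing is asked for, a point or a joint stands for the part that bears it (a point fixed in the world has none). Each returns a list of dicts, best first, with "confidence" (0 to 1); they miss things now and then, are a little off and sometimes report something else, mostly with a low value. They report only what shows in the picture. A call takes as long as a camera call.
- search_frame(target, camera): "pixel" ([column, row] in pixels, amid what is visible of it).
The state is a dict: "t": time; "joint_positions": joint angles; "qd": joint speeds; "effort": joint torques, N m; "tcp_pos": TCP position; "tcp_rot": TCP orientation; "ft_force": force on the tool from outside, world axes, zero at the start; "ft_torque": the same for the moment, N m; "finger_gap": finger opening in mm; "gripper_force": force on a finger pad.
Only numpy, scipy, OpenCV 4.12 (cv2) and the standard library are available. Lean on these libraries where they do the work, as an engineer would, in place of code of your own. Each camera call takes 0.05 s, during which the arm holds its last target. There are 200 camera calls.

## Working session

There is one attempt and no reset: what is moved stays moved. The work goes in short steps, Python scripts to look and compute and a tool call to move; the robot and the scene stay as the last step left them, time stands still between calls to the robot, and variables do not carry over. Pictures are saved under pics/ and viewed, at most 10 in all, crops included, and the job is handed in when it is done.

Besides the shell and the picture viewer there is one more tool, called after "Request:" by a JSON object that holds its "method" and its "body". step_arm: Moves the arm, as the interface text tells. Its arguments: {"type":"object","properties":{"commands":{"type":"array","items":{"type":"array","items":{"type":"array","items":{"type":"number"}}}},"newtons":{"type":"number"}},"required":["commands"]}

```bash
mkdir -p pics; ls
cat > h.py <<'E'
import numpy as np, cv2
from plant import manip, cams, search_frame
def shot(n):
    return cams.read_camera(n)
def world(c,mask=None):
    d=c["depth"]; v,u=np.mgrid[0:480,0:640]
    P=np.stack([(u-c["cx"])/c["fx"]*d,(v-c["cy"])/c["fy"]*d,d,np.ones_like(d)],-1)
    return (P@np.array(c["cam_to_world"]).T)[...,:3]
E
python3 - <<'E'
from h import *
print(manip.nose_length, manip.sense())
c=shot("scene"); cv2.imwrite("pics/scene.png",c["image"])
W=world(c)
for n in ["blue_stand","blue_tail","blue_edge","blue_flag","yellow_stand","yellow_edge","stapler","mug","stamp","pen","mouse","notes"]:
    r=search_frame(n,"scene")
    for q in r[:2]:
        u,v=map(int,q["pixel"]); print(n,u,v,round(q["confidence"],2),W[v,u].round())
s=shot("side"); cv2.imwrite("pics/side.png",s["image"])
np.savez("s.npz",W=W,I=c["image"],W2=world(s),I2=s["image"])
print(c["cam_to_world"],s["cam_to_world"])
E
```

```text
pics
25.0 {'t': 0.0, 'joint_positions': array([ 2.48785130e-05,  2.38792418e-01, -1.42730508e-02,  1.31917484e+00,
       -3.97659938e-06,  1.57081093e+00]), 'qd': array([-0.00017133,  0.00138509, -0.00206089, -0.00052588, -0.00101251,
        0.0003087 ]), 'effort': array([ 1.29771975e-03, -5.38790166e+01,  3.46437156e+01,  1.83730113e-02,
        1.69192181e-04,  6.54446694e-05]), 'tcp_pos': array([5.24621988e+02, 1.19312092e-02, 2.55664164e+02]), 'tcp_rot': array([-5.09109596e-04,  7.07102962e-01,  7.07110231e-01, -5.11941631e-04]), 'ft_force': array([-0.27814426,  0.40041774, -0.38711431]), 'ft_torque': array([ 0.03512286, -0.02826938,  0.01167005]), 'gripper_force': 0.0, 'finger_gap': 85.41734552438363}
blue_stand 288 233 0.6 [ 447. -126.    9.]
blue_tail 287 220 0.97 [ 447. -125.   88.]
blue_edge 287 218 0.85 [ 443. -124.   94.]
blue_flag 286 219 0.81 [ 443. -128.   90.]
yellow_stand 389 202 0.64 [421. 222.  13.]
yellow_edge 392 187 0.85 [415. 226.  90.]
stapler 394 186 0.6 [413. 233.  90.]
mug 188 275 0.59 [ 545. -451.   71.]
stamp 287 220 0.72 [ 447. -125.   88.]
notes 438 189 0.56 [415. 396.  14.]
[[ 2.62007331e-01  8.36510612e-01 -4.81250616e-01  1.40367931e+03]
 [ 9.65023462e-01 -2.22420081e-01  1.38776891e-01 -2.91243920e+02]
 [ 9.04854151e-03 -5.00778698e-01 -8.65528058e-01  1.69924131e+03]
 [ 0.00000000e+00  0.00000000e+00  0.00000000e+00  1.00000000e+00]] [[ 9.39362202e-01 -1.63085728e-01  3.01664879e-01 -2.44392591e+01]
 [-3.42724513e-01 -4.16273944e-01  8.42173326e-01 -1.52827082e+03]
 [-1.17712217e-02 -8.94493739e-01 -4.46925485e-01  8.72318501e+02]
 [ 0.00000000e+00  0.00000000e+00  0.00000000e+00  1.00000000e+00]]
```

View pics/scene.png

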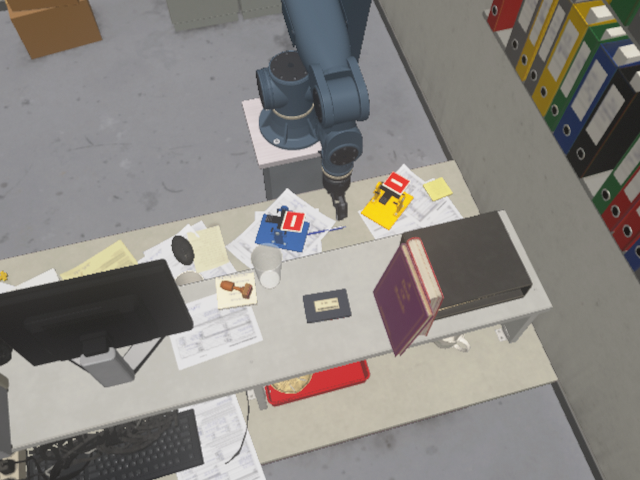

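View pics/side.png

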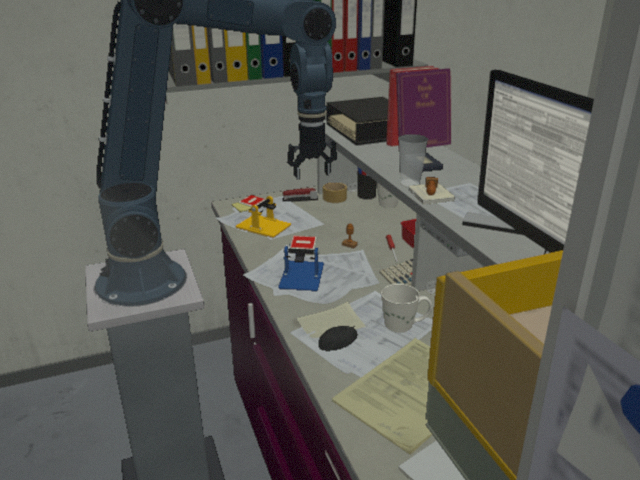

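The scene view shows the blue stand at about (285,230), its red flag at (292,221) on the +y side. The yellow stand is at (388,200), and a raised shelf overhangs the far part of the bench. The side view shows the blue stand at (302,265) with its red flag at the back (302,243).

Run:
```python
import numpy as np,cv2
d=np.load("s.npz")
for w,i in (("W","I"),("W2","I2")):
    W=d[w];I=d[i];H=cv2.cvtColor(I,cv2.COLOR_BGR2HSV)
    near=(abs(W[...,0]-445)<130)&(abs(W[...,1]+125)<130)&(W[...,2]>4)
    blue=near&(H[...,0]>98)&(H[...,0]<125)&(H[...,1]>120)
    red=near&((H[...,0]<8)|(H[...,0]>172))&(H[...,1]>130)&(W[...,2]>60)
    blk=near&(H[...,2]<60)&(W[...,2]>60)&(W[...,2]<180)
    b=W[blue];base=b[(b[:,2]<22)];top=b[b[:,2]>75]
    print(w,len(base),cv2.minAreaRect(base[:,:2].astype(np.float32)))
    print("base z",np.median(base[:,2]),"top",len(top),np.percentile(top,[5,50,95],axis=0).round(),)
    r=W[red];print("red",len(r),np.percentile(r,[3,50,97],axis=0).round(), cv2.minAreaRect(r[:,:2].astype(np.float32)))
    k=W[blk]
    if len(k):print("blk",len(k),np.percentile(k,[5,50,95],axis=0).round())
    # highest things near: shelf
    g=W[(abs(W[...,1]+125)<150)&(W[...,2]>120)&(W[...,0]>450)&(W[...,0]<900)]
    if len(g):print("tall",np.percentile(g,[1,5,50],axis=0).round())
I=d["I"][195:255,240:340];I2=d["I2"][225:300,260:350]
cv2.imwrite("pics/c.png",np.hstack([cv2.resize(I,(400,400),interpolation=2),cv2.resize(I2,(400,400),interpolation=2)]))
```

```text
W 762 ((445.7641296386719, -136.5965576171875), (170.78843688964844, 112.36273956298828), 61.695274353027344)
base z 12.293185034270095 top 49 [[ 398. -176.   77.]
 [ 475. -154.   92.]
 [ 491. -119.  102.]]
red 235 [[ 426. -139.   87.]
 [ 459. -109.   94.]
 [ 489.  -80.  103.]] ((458.7473449707031, -109.16091918945312), (53.02091598510742, 67.6561050415039), 62.654972076416016)
tall [[ 460. -270.  272.]
 [ 493. -254.  274.]
 [ 736.  -55.  288.]]
W2 951 ((436.566650390625, -149.27345275878906), (158.7227325439453, 108.29708862304688), 61.62139129638672)
base z 11.606117595292517 top 66 [[ 340. -190.   77.]
 [ 411. -138.   94.]
 [ 496.  -20.  712.]]
red 184 [[ 426. -139.   88.]
 [ 457. -108.   94.]
 [ 490.  -80.   99.]] ((455.914794921875, -107.51129913330078), (67.00335693359375, 63.26955795288086), 58.226165771484375)
blk 175 [[ 407. -188.   79.]
 [ 426. -159.   86.]
 [ 462. -136.   92.]]
tall [[ 454. -270.  255.]
 [ 470. -262.  274.]
 [ 545.  -48.  399.]]
```

View pics/c.png

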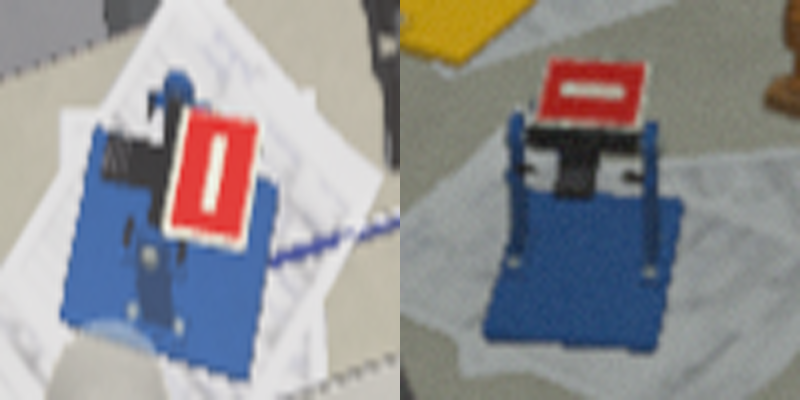

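The crop confirms it: the red flag faces +y, towards (0.47, 0.88) in the world, and the black tail is on the -y side. The pivot is at about (440,-142,85) and the stand yaw about -28°. I'll close the fingers and move over the tail with the tool turned to the stand axes.

Request:
{"method": "step_arm", "body": {"commands": [[[0,0,1.2,-1.8,-1,0,1],[0,0,2.4,-3.6,-2,0.5,1],[0,0,3.6,-5.4,-3.1,1.2,1],[0,0,4.7,-7.08,-4.16,2.4,1],[0,0,4.7,-7.08,-4.16,3.4,1]]]}}

```text
t: 1.2
tcp_pos: [419.8, -179.7, 171.7]
tcp_rot: [0.001, 0.86, 0.511, 0.001]
ft_force: [0.3, -0.2, -1.0]
finger_gap: 12.4
gripper_force: 0.0
```

Request:
{"method": "step_arm", "body": {"commands": [[[0,0,0,0,0,0,1],[0,0,0,0,0,0,1],[0,0,0,0,0,0,1],[0,0,0,0,0,0,1],[0,0,0,0,0,0,1]]]}}

```text
t: 1.7
tcp_pos: [421.9, -176.6, 172.2]
tcp_rot: [0.001, 0.858, 0.514, 0.0]
ft_force: [-0.1, 0.8, -0.1]
finger_gap: 0.2
gripper_force: 0.0
```

```bash
cat >> h.py <<'E'
def rel(p):
    p=np.array(p); d=p[:2]-[440,-142]; ey=np.array([.474,.88]); ex=np.array([.88,-.474])
    return np.round([d@ex,d@ey,p[2]],1)
def crop(name,fn):
    c=shot(name); M=np.linalg.inv(np.array(c["cam_to_world"])); q=M@[440,-142,100,1]
    u=int(c["fx"]*q[0]/q[2]+c["cx"]);v=int(c["fy"]*q[1]/q[2]+c["cy"])
    I=c["image"][max(0,v-60):v+50,max(0,u-70):u+70]; cv2.imwrite("pics/"+fn,cv2.resize(I,(700,550),interpolation=2)); return c
E
python3 - <<'E'
from h import *
s=manip.sense();print(s['t'],s['tcp_pos'],rel(s['tcp_pos']),s['tcp_rot'],s['ft_force'],s['finger_gap'])
crop("side","a1.png")
E
```

```text
1.7 [ 421.93808414 -176.55995961  172.17067928] [  0.5 -39.  172.2] [6.28985846e-04 8.57671885e-01 5.14196787e-01 4.54071036e-04] [-0.05909255  0.83361864 -0.14706875] 0.15880593618036362
```

View pics/a1.png

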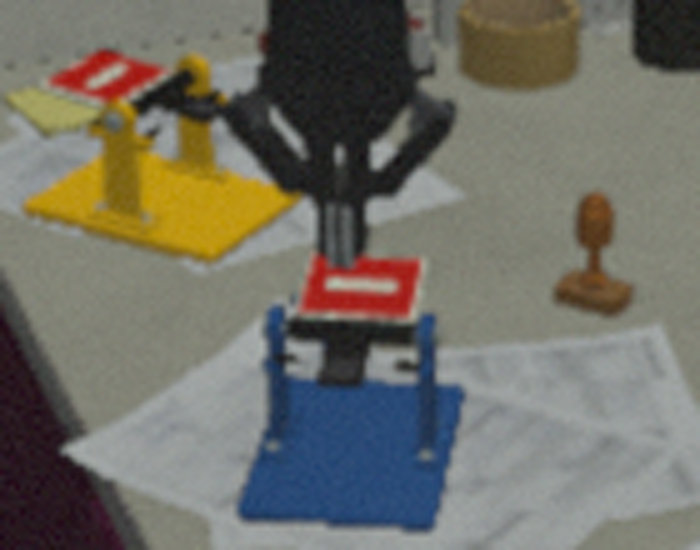

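The closed fingers hang centred over the tail at about (340,265), tip still about 60 mm above it. I'll press the tail down next.

Request:
{"method": "step_arm", "body": {"commands": [[[0,0,0,0.1,0,1,1],[0,0,0,0.2,0,1.9,1],[0,0,0,0.2,0,2.2,1],[0,0,0,0.2,0,2.4,1],[0,0,0,0.2,0,2.5,1]]]}}

```text
t: 2.25
tcp_pos: [423.6, -172.6, 109.1]
tcp_rot: [0.0, 0.858, 0.514, 0.0]
ft_force: [-1.5, 1.3, 2.3]
finger_gap: -0.3
gripper_force: 1.3
```

Request:
{"method": "step_arm", "body": {"commands": [[[0,0,0,0,0,0.15,1],[0,0,0,0,0,0.3,1],[0,0,0,0,0,0.45,1],[0,0,0,0,0,0.6,1],[0,0,0,0,0,0.7,1]]]}}

```text
t: 2.75
tcp_pos: [423.4, -172.7, 91.1]
tcp_rot: [0.0, 0.858, 0.513, -0.0]
ft_force: [-0.6, -0.7, 2.6]
finger_gap: -0.4
gripper_force: 0.9
```

Request:
{"method": "step_arm", "body": {"commands": [[[0,0,0,0,0,0.1,1],[0,0,0,0,0,0.2,1],[0,0,0,0,0,0.3,1],[0,0,0,0,0,0.4,1],[0,0,0,0,0,0.5,1]]]}}

```text
t: 3.25
tcp_pos: [423.2, -172.6, 78.5]
tcp_rot: [-0.0, 0.858, 0.514, -0.0]
ft_force: [-0.3, -1.0, 1.3]
finger_gap: 0.1
gripper_force: 0.8
```

Run:
```python
from h import *
s=manip.sense();print(s['t'],rel(s['tcp_pos']),s['ft_force'])
crop("side","a2.png")
```

```text
3.25 [ -0.2 -34.9  78.5] [-0.30791306 -0.98941462  1.29285214]
```

View pics/a2.png

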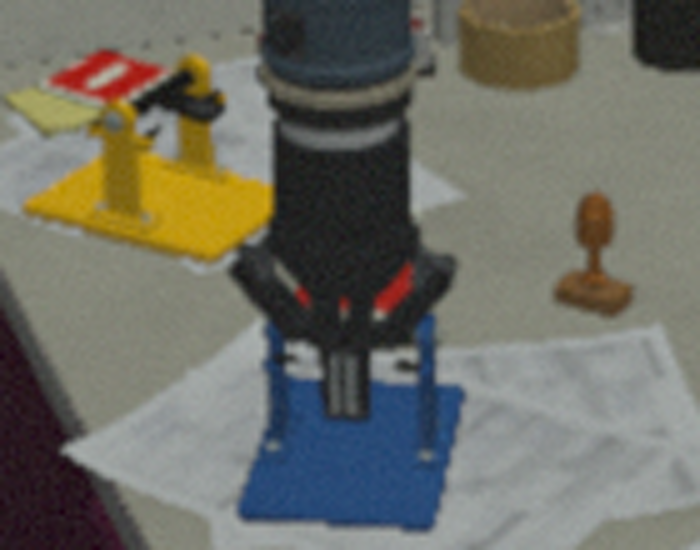

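The tail is pressed down at (345,400) and the red flag stands raised behind the gripper. I'll retreat up and cross over to the +y side.

Request:
{"method": "step_arm", "body": {"commands": [[[0,0,0,0,0,-1.8,1],[0,0,0,0,0,-3.6,1],[0,0,0,0,0,-5.2,1],[0,0,0,1.6,0,-5.2,1],[0,0,0,3.3,0,-5.2,1]]]}}

```text
t: 3.8
tcp_pos: [463.1, -100.0, 210.2]
tcp_rot: [0.001, 0.859, 0.512, 0.001]
ft_force: [0.2, 0.5, -0.4]
finger_gap: -0.4
gripper_force: 0.0
```

Request:
{"method": "step_arm", "body": {"commands": [[[0,0,0,1.5,0,0,1],[0,0,0,1.7,0,0,1],[0,0,0,1.7,0,1,1],[0,0,0,1.7,0,2.4,1],[0,0,0,1.7,0,2.4,1]]]}}

```text
t: 4.3
tcp_pos: [479.6, -62.2, 145.3]
tcp_rot: [-0.002, 0.858, 0.514, -0.003]
ft_force: [-0.7, 0.4, 0.5]
finger_gap: -0.1
gripper_force: 0.0
```

Run:
```python
from h import *
s=manip.sense();print(s['t'],rel(s['tcp_pos']),s['ft_force'])
crop("side","a3.png")
```

```text
4.3 [ -3.   89.  145.3] [-0.73728113  0.44075581  0.48741924]
```

View pics/a3.png

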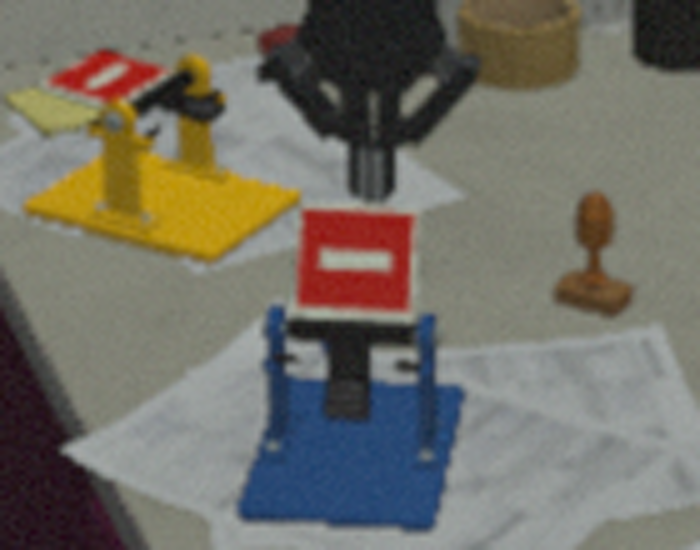

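The flag stands at roughly 50° (red face at (357,260)) and the fingers are behind it. I'll push towards -y.

Request:
{"method": "step_arm", "body": {"commands": [[[0,0,0,-0.5,0,0,1],[0,0,0,-1,0,0,1],[0,0,0,-1.4,0,0,1],[0,0,0,-1.8,0,0,1],[0,0,0,-2.1,0,0,1]]]}}

```text
t: 4.85
tcp_pos: [457.4, -109.8, 149.5]
tcp_rot: [0.0, 0.858, 0.513, 0.001]
ft_force: [0.7, 1.2, 0.7]
finger_gap: -0.1
gripper_force: 0.7
```

Request:
{"method": "step_arm", "body": {"commands": [[[0,0,0,-0.3,0,0,1],[0,0,0,-0.6,0,0,1],[0,0,0,-0.9,0,0,1],[0,0,0,-1.2,0,0,1],[0,0,0,-1.5,0,0,1]]]}}

```text
t: 5.35
tcp_pos: [439.6, -142.1, 148.7]
tcp_rot: [-0.0, 0.858, 0.514, -0.0]
ft_force: [1.3, 0.7, 0.3]
finger_gap: 0.1
gripper_force: 0.6
```

Request:
{"method": "step_arm", "body": {"commands": [[[0,0,0,-0.3,0,0.05,1],[0,0,0,-0.6,0,0.15,1],[0,0,0,-0.9,0,0.3,1],[0,0,0,-1.2,0,0.5,1],[0,0,0,-1.2,0,0.5,1]]]}}

```text
t: 5.85
tcp_pos: [424.8, -168.9, 135.5]
tcp_rot: [-0.0, 0.858, 0.513, -0.001]
ft_force: [0.2, 0.5, 0.6]
finger_gap: -0.1
gripper_force: 0.0
```

Run:
```python
from h import *
s=manip.sense();print(s['t'],rel(s['tcp_pos']),s['ft_force'])
crop("side","a4.png")
```

```text
5.85 [ -0.7 -30.9 135.5] [0.15691182 0.4516107  0.6354993 ]
```

View pics/a4.png

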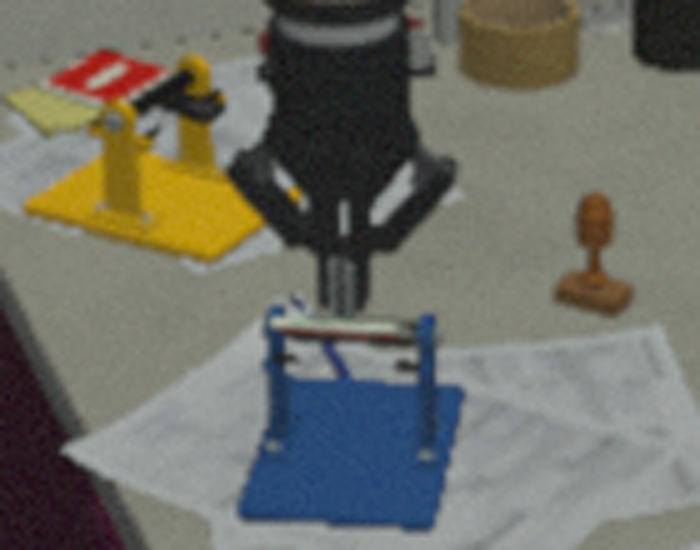

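The flag is past upright and almost edge-on to the camera (340,328), about 155°. I'll lift, move outward and press it flat.

Request:
{"method": "step_arm", "body": {"commands": [[[0,0,0,0,0,-0.8,1],[0,0,0,-0.85,0,-0.8,1],[0,0,0,-0.85,0,-0.4,1],[0,0,0,-0.85,0,0,1],[0,0,0,-0.85,0,0.3,1]]]}}

```text
t: 6.4
tcp_pos: [415.3, -186.4, 127.5]
tcp_rot: [-0.001, 0.858, 0.514, -0.0]
ft_force: [-0.2, 0.2, -0.1]
finger_gap: -0.0
gripper_force: 0.4
```

Request:
{"method": "step_arm", "body": {"commands": [[[0,0,0,0,0,0.15,1],[0,0,0,0,0,0.3,1],[0,0,0,0,0,0.4,1],[0,0,0,0,0,0.5,1],[0,0,0,0,0,0.5,1]]]}}

```text
t: 6.9
tcp_pos: [415.6, -186.8, 116.1]
tcp_rot: [-0.0, 0.858, 0.514, -0.0]
ft_force: [0.4, 0.3, 0.6]
finger_gap: 0.1
gripper_force: 0.0
```

Continue in small steps until the stop is felt.

Request:
{"method": "step_arm", "body": {"commands": [[[0,0,0,0,0,0.06,1],[0,0,0,0,0,0.12,1],[0,0,0,0,0,0.12,1]]]}}

```text
t: 7.2
tcp_pos: [415.7, -186.9, 113.2]
tcp_rot: [0.0, 0.858, 0.514, 0.0]
ft_force: [0.6, 0.2, 0.3]
finger_gap: -0.0
gripper_force: 0.0
```

Request:
{"method": "step_arm", "body": {"commands": [[[0,0,0,0,0,0.04,1],[0,0,0,0,0,0.04,1]]]}}

```text
t: 7.4
tcp_pos: [415.7, -187.0, 112.9]
tcp_rot: [0.0, 0.858, 0.514, 0.0]
ft_force: [-2.7, 1.7, 7.7]
finger_gap: -0.1
gripper_force: 3.8
```

The stop is reached at 7.7 N. I'll withdraw up and check.

Request:
{"method": "step_arm", "body": {"commands": [[[0,0,0,0,0,-1,1],[0,0,0,0,0,-2.5,1],[0,0,0,0,0,-4,1],[0,0,0,2,0,-5,1],[0,0,0,4,0,-5,1]]]}}

```text
t: 7.9
tcp_pos: [461.9, -104.0, 240.4]
tcp_rot: [0.002, 0.859, 0.512, 0.002]
ft_force: [0.9, -0.4, -0.3]
finger_gap: 0.2
gripper_force: 0.0
```

Request:
{"method": "step_arm", "body": {"commands": [[[0,0,0,1.5,0,0,1],[0,0,0,1.5,0,0,1],[0,0,0,1.5,0,0,1]]]}}

```text
t: 8.2
tcp_pos: [478.1, -69.8, 236.8]
tcp_rot: [-0.0, 0.857, 0.514, -0.0]
ft_force: [-1.1, -0.1, 0.4]
finger_gap: 0.0
gripper_force: 0.0
```

Run:
```python
from h import *
s=manip.sense();print(s['t'],rel(s['tcp_pos']),s['ft_force'])
c=crop("side","a5.png")
W=world(c);H=cv2.cvtColor(c["image"],cv2.COLOR_BGR2HSV)
n=(abs(W[...,0]-440)<110)&(abs(W[...,1]+150)<110)
g=n&(H[...,0]>40)&(H[...,0]<88)&(H[...,1]>90)&(W[...,2]>60)
p=W[g];q=np.array([rel(x) for x in p]);print(len(q),np.median(q,0),np.polyfit(q[:,1],q[:,2],1))
b=W[n&(H[...,0]>98)&(H[...,0]<125)&(H[...,1]>120)&(W[...,2]>4)&(W[...,2]<22)]
print(cv2.minAreaRect(b[:,:2].astype(np.float32)))
```

```text
8.2 [ -0.7  81.6 236.8] [-1.05773809 -0.07014699  0.39722707]
156 [ -1.3  -40.25  88.3 ] [  2.41364201 200.88757319]
((437.4151611328125, -147.32308959960938), (165.13270568847656, 107.37824249267578), 62.45960235595703)
```

View pics/a5.png

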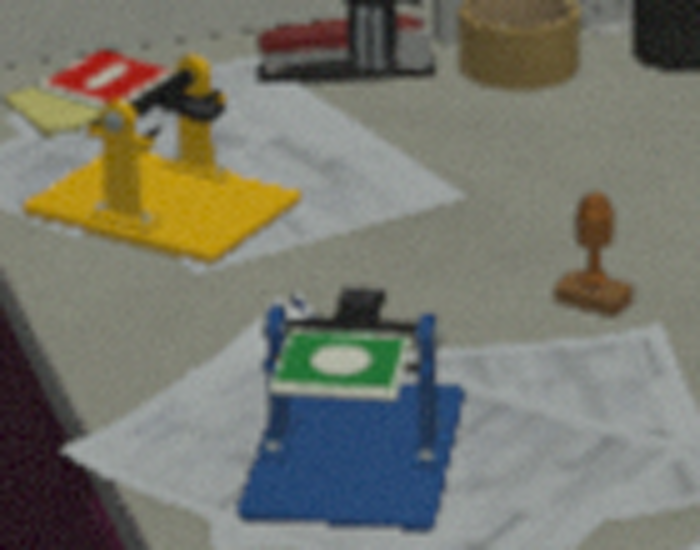

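The green face with its white disc is up and level (340,360), median height 88 mm as expected. The stand hasn't moved and the gripper is clear.

```bash
python3 -c "
from plant import manip
print(manip.job_done())"
```

```text
the job is handed in; nothing more can be done
None
```

The blue flag was turned right over and lies level with its green face up, the stand still in place and the gripper clear; the job was handed in at about 8 s of the 46 s, and no verdict came back.

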